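# Rock a wedged module out of its controller socket

## Task

Free the tall plug-in module, the taller of the two, which sits wedged between two stiff clips in its controller housing: grip it and, while it is still down in its socket, rock it towards one clip and then towards the other until both clips are pushed back. Then lift it straight up and finish while still holding it upright and still, with its foot just clear, about 3 cm above the top of its housing and over its socket. Do not touch the clips with the gripper, and leave the short module, the screwdriver, the pliers, the cover plate and the spacer as they are.

Things in the scene. Friction and masses are not known exactly. Their poses are not given: they have to be found in the camera images.
- tall_module: tall plug-in module: grey plastic, 95 mm tall, 0.1 to 0.23 kg, five dark slots on top. Origin: underside of its foot, z up, axes as the housing's. Foot 40 (x) x 10 (y) mm, rounded, z 0 to 12; flange 40 x 34 mm, z 12 to 16; body 40 (x) x 26 (y) mm, z 16 to 95. The foot stands in the housing's pocket. The clips' jaws stand on its +y and -y sides, z 21 to 50, over the flange
- tall_module_grip (a point): middle of the tall module's body at the height to grip, 76 mm above its origin, clear above the clips. Its +x and -x faces, 40 mm apart, are free to grip; axes as the module's
- tall_module_pivot (a point): centre of the tall module's rounded foot, 5 mm above its origin: it rocks about the x axis through here. Leaning it about 0.17 rad (10 degrees) to +y pushes the left clip back about 7 mm, to -y the right one. Pulled straight up it moves 5 mm, then its flange jams under the jaws
- housing_a: housing that carries the tall module, fixed to the bench: flat grey box 100 (x) x 160 (y) x 30 mm tall, terminal strips 8 mm high on top along its y ends (y = +-70 mm). Origin: centre of its underside, on the bench; z up. In the middle of its top a pocket 43 (x) x 13 (y) x 8 mm deep (floor 22 mm over the bench) takes the module's foot
- housing_a_clip_left: left clip of the tall module's housing (+y side): metal jaw 30 (x) x 12 (y) mm, its underside 13, its top 42 mm over the housing top, on a leg. Origin: foot of the leg on the housing top, at housing y = +19 mm when closed (jaw touching the module). Slides outward only, 0 to 11 mm along housing y, stays where pushed; about 8 N moves it. Out by 4 mm or more it lets the flange past
- housing_a_clip_right: right clip of the tall module's housing (-y side): metal jaw 30 (x) x 12 (y) mm, its underside 13, its top 42 mm over the housing top, on a leg. Origin: foot of the leg on the housing top, at housing y = -19 mm when closed (jaw touching the module). Slides outward only, 0 to 11 mm along housing y, stays where pushed; about 8 N moves it. Out by 4 mm or more it lets the flange past
- short_module: the short module: like the tall one but 64 mm tall, with two round steel studs on its top, in the socket of a second, equal housing. Origin: centre of the underside of its foot
- screwdriver: a loose screwdriver lying on the bench, along its own x; origin at the centre of its underside
- pliers: loose pliers with red grips, about 175 mm long in x; origin on the bench in the middle
- cover_plate: a loose grey cover plate 70 by 50 by 5 mm; origin at the centre of its underside
- spacer: a loose aluminium spacer ring, 24 mm across and 10 mm tall; origin at the centre of its underside
Mind the look-alikes: they are no part of the job. What is shaped like the tall_module but yellow is not meant.

How it is judged:
By the outcome, as a careful person would: the job done as asked, in the order asked, and still so for the second after the job is handed in, while the arm keeps its last pose, push and grip.
It also fails if it takes over 32 s, if anything falls off the work surface, if the arm or the gripper's body presses on something with over 40 N, if the wrist force passes 120 N, or if a joint passes its speed limit or range.

## Robot

A 6-joint arm with a two-finger parallel gripper is mounted at the origin on the work surface. World frame = base frame: x ahead of the robot, y to its left, z up, the work surface at z = 0. Lengths are in m, angles in rad, forces in N, time in s.
With the tool pointing down it reaches from about 0.35 to 0.85 m from the base axis. Payload 8.1 kg.
Tool frame: the origin (TCP) lies at the very end of the fingers, on their centre line; the grasp point (between the pads) lies 19 mm behind it; z points along the fingers, y is the line along which they close (so a half turn about z gives the same grasp; the last joint's range is limited). The gripper opens to 85 mm and grips with 20 to 120 N. Pads are 22 mm wide; open, the fingers measure 114 mm over their backs; the gripper's body (76 mm by 85 mm) begins 54 mm behind the grasp point. The pads swing forward as they close: fully open they stand 13 mm farther back than shut.
Start: joints at [-1.244, 0.13, 1.488, -0, 1.523, -0.085], TCP at [0.24, -0.55, 0.231] pointing down, gripper open.
Joint ranges: [-2.96, 2.96], [-0.89, 2.26], [0.02, 2.5], [-1.34, 4.48], [0, 2.73], [-2.66, 2.66]. Speed limits (rad/s): [2.39, 2.39, 2.79, 3.14, 3.14, 3.14].

## Interface

Orientations are given as a unit quaternion [w, x, y, z].
In Python, from workcell import r gives the robot as it stands. The module is installed in compiled form; this text tells all that it offers.
- The arm moves only by the tool apply_moves, never from a script. Its argument "commands" is a list of rows, each a list of 3 entries, a list of its own where there are three numbers: the shift along the world's x, y, z in m, then the turn, a rotation vector about the world's x, y, z in degrees, then the opening, from 0 (shut) to 1 (fully open). A call has 1 to 8 rows; each row shifts and turns the commanded pose from where the row before left it; what a row does not reach is not made up. A row lasts 1/10 s, in which the tool goes at most 50 mm and 8.59 degrees, less where a joint would pass 70% of its speed; a pose out of reach is approached as far as the arm can. A call is refused whole if a number of a shift passes 0.05 or a number of a turn 8.59, either way. A call with a gripper value outside its range is refused whole. The fingers move at their own pace and stop on an object; the grip force is fixed at half the most. Time passes only in rows, so rows that do not move let the fingers close. It gives the time, the measured TCP pose, the force, the opening and the grip force at its end, in the units of the state.
- r.read_state(): the state, without advancing time (a new reading comes with each control period).
- r.read_camera(name): name is "side" or "top" or "wrist"; returns the picture (400x640x3 uint8, red, green, blue); there is no depth.
- r.get_calibration(name): a dict with "camera_matrix" (3x3 intrinsics, pixels), "origin" and "attitude" of the camera in the world; the wrist camera has in their place "mount" (4x4, takes a point from camera to tool coordinates, whose origin is the TCP and whose axes are the flange's). Camera axes: x right, y down, z forward; pixel columns grow to the right and rows downward; lengths in m; the calibration is good to about 2 mm. A picture is of the moment at which its call begins: read the wrist's pose just before it. get_calibration takes no time and is no camera call.
- r.hand_in(): hands the job in; it is judged then, once.
The state is a dict: "clock": time; "joint_positions": joint angles; "joint_vel": joint speeds; "joint_torque": joint torques, N m; "tcp_pos": TCP position; "tcp_rot": TCP orientation; "force": force on the tool from outside, world axes, zero at the start; "torque": the same for the moment, N m; "grip_width": opening from 0.0 (shut) to 1.0 (fully open); "grasp_force": force on a finger pad.
Only numpy, scipy, OpenCV 4.12 (cv2) and the standard library are available. Lean on these libraries where they do the work, as an engineer would, in place of code of your own. Each camera call takes 0.05 s, during which the arm holds its last target. There are 200 camera calls.

## Working session

There is one attempt and no reset: what is moved stays moved. The work goes in short steps, Python scripts to look and compute and a tool call to move; the robot and the scene stay as the last step left them, time stands still between calls to the robot, and variables do not carry over. Pictures are saved under pics/ and viewed, at most 10 in all, crops included, and the job is handed in when it is done.

Besides the shell and the picture viewer there is one more tool, called after "Call:" in YAML: its name, and indented under it one key for each argument. apply_moves: Moves the arm, as the interface text tells. Its arguments: {"type":"object","properties":{"commands":{"type":"array"}},"required":["commands"]}

```bash
mkdir -p pics; cat > h.py <<'E'
import numpy as np, cv2
from workcell import r
def save(n,f):
    im=r.read_camera(n); cv2.imwrite(f,im[:,:,::-1]); return im
E
python3 - <<'E'
from h import *
print(r.read_state())
for n in("top","side"):
    save(n,f"pics/{n}0.png"); print(n,r.get_calibration(n))
print(r.get_calibration("wrist"))
E
```

```text
{'clock': 0.0, 'joint_positions': array([-1.24440733e+00,  1.31187231e-01,  1.48930279e+00,  2.15135238e-05,
        1.52303034e+00, -8.53906968e-02]), 'joint_vel': array([-0.00017361, -0.00157563,  0.0005435 , -0.00019561,  0.00039849,
        0.00139998]), 'joint_torque': array([-1.70330532e-03, -5.69405758e+01, -5.00548339e+01, -5.14313961e-04,
        1.48545729e-02,  1.05794149e-05]), 'tcp_pos': array([ 0.2399931 , -0.54928736,  0.23021598]), 'tcp_rot': array([-9.58155410e-04,  9.78879105e-01,  2.04437688e-01, -1.05196523e-04]), 'force': array([ 0.27699794,  1.05548792, -0.49903616]), 'torque': array([ 0.01308014, -0.0139514 , -0.06800039]), 'grasp_force': 0.0, 'grip_width': 1.0005270881515957}
top {'camera_matrix': array([[473.37699492,   0.        , 324.45918587],
       [  0.        , 473.37699492, 192.0907572 ],
       [  0.        ,   0.        ,   1.        ]]), 'origin': array([0.35762303, 0.00867252, 1.48248089]), 'attitude': array([-0.05067869,  0.71275115, -0.6978487 ,  0.04924086])}
side {'camera_matrix': array([[481.29726227,   0.        , 322.61072629],
       [  0.        , 481.29726227, 200.85521775],
       [  0.        ,   0.        ,   1.        ]]), 'origin': array([0.21020881, 0.90772963, 0.92208475]), 'attitude': array([ 0.07384896, -0.15572877,  0.89308632, -0.41556193])}
{'camera_matrix': array([[328.39758047,   0.        , 320.95000295],
       [  0.        , 328.39758047, 197.52744055],
       [  0.        ,   0.        ,   1.        ]]), 'mount': array([[-5.61238500e-04, -9.54646612e-01, -2.97740711e-01,
         7.56152766e-02],
       [ 9.99999300e-01, -2.25673794e-04, -1.16141116e-03,
        -7.81006882e-04],
       [ 1.04154495e-03, -2.97741155e-01,  9.54646070e-01,
        -1.42288813e-01],
       [ 0.00000000e+00,  0.00000000e+00,  0.00000000e+00,
         1.00000000e+00]])}
```

View pics/top0.png

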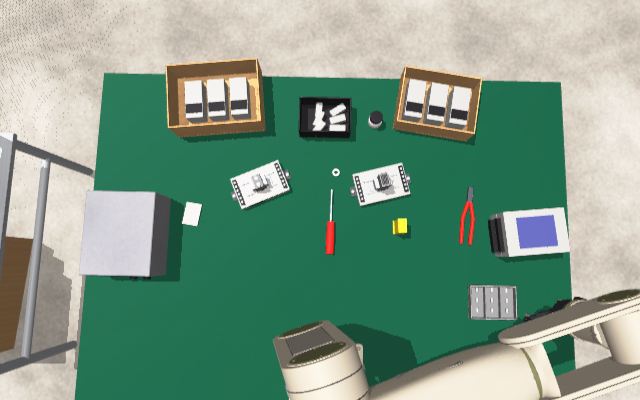

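View pics/side0.png

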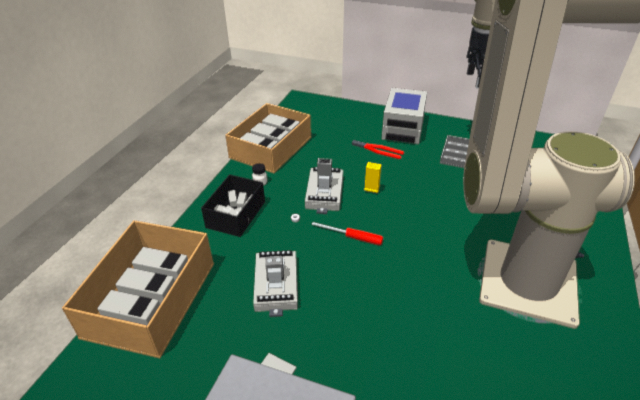

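The tall module (dark grey) is at about (384,182) in the top view and (324,172) in the side view. The short module is in the left housing at (262,183). I'll enlarge both views of the tall one.

```bash
cat >> h.py <<'E'
from scipy.spatial.transform import Rotation as R
def q2r(q): return R.from_quat(np.r_[q[1:],q[0]]).as_matrix()
def cam(n,st=None):
    c=r.get_calibration(n)
    if n=="wrist":
        m=c["mount"]; T=q2r(st["tcp_rot"]); return c["camera_matrix"],T@m[:3,:3],T@m[:3,3]+st["tcp_pos"]
    return c["camera_matrix"],q2r(c["attitude"]),c["origin"]
def ray(C,p): d=C[1]@np.linalg.inv(C[0])@np.r_[p,1.]; return C[2],d/np.linalg.norm(d)
def plane(C,p,z): o,d=ray(C,p); return o+d*(z-o[2])/d[2]
def proj(C,X): v=C[0]@C[1].T@(np.asarray(X)-C[2]); return v[:2]/v[2]
def tri(rs):
    A=[np.eye(3)-np.outer(d,d) for o,d in rs]; b=[a@o for a,(o,d) in zip(A,rs)]
    x=np.linalg.solve(sum(A),sum(b)); return x,[np.linalg.norm(a@(x-o)) for a,(o,d) in zip(A,rs)]
E
python3 - <<'E'
from h import *
a=cv2.imread("pics/top0.png")[155:215,345:420]; b=cv2.imread("pics/side0.png")[150:220,295:355]
a=cv2.resize(a,None,fx=5,fy=5,interpolation=2); b=cv2.resize(b,None,fx=6,fy=6,interpolation=2)
o=np.zeros((420,740,3),np.uint8); o[:300,:375]=a; o[:420,380:740]=b; cv2.imwrite("pics/c.png",o)
C=cam("top")
for p in[(352,167),(411,192),(383,182),(384,190)]: print(plane(C,p,.03),plane(C,p,.117))
im=cv2.imread("pics/top0.png");g=im[155:215,345:420].min(2)
S=cam("side");print(tri([ray(C,(383,180)),ray(S,(324,160))]))
E
```

```text
[ 0.64531727 -0.07047632  0.03      ] [ 0.6280851 -0.0657355  0.117    ]
[ 0.57031851 -0.25429713  0.03      ] [ 0.55757858 -0.2385459   0.117     ]
[ 0.59989278 -0.16743112  0.03      ] [ 0.58538142 -0.15688295  0.117     ]
[ 0.5748198  -0.17062518  0.03      ] [ 0.56181025 -0.15988569  0.117     ]
(array([ 0.59096006, -0.15572558,  0.12456   ]), [np.float64(0.0009623082420575319), np.float64(0.0009623082420576951)])
```

View pics/c.png

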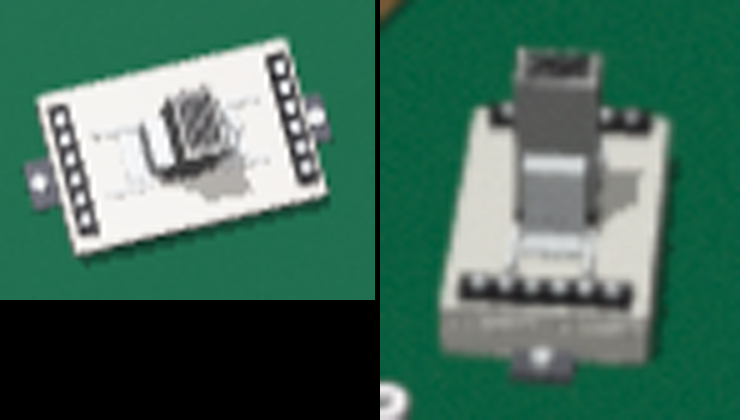

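Left, the top view: housing with the slotted module top at crop (202,120), i.e. px (385,179). Right, the side view: module top at crop (558,62), i.e. px (325,160). The left clip's jaw stands in front of it. Next I'll compute the housing's centre and yaw.

```bash
python3 - <<'E'
from h import *
C=cam("top");S=cam("side")
P=[plane(C,(345+x/5,155+y/5),.03) for x,y in[(40,97),(285,38),(328,190),(75,250)]]
print(np.round(P,4),np.mean(P,0),[np.linalg.norm(P[i]-P[(i+1)%4]) for i in range(4)])
v=(P[0]+P[3]-P[1]-P[2])/2; print("yaw",np.degrees(np.arctan2(-v[0],v[1])))
print(tri([ray(C,(345+202/5,155+120/5)),ray(S,(324.7,160.3))]))
st=r.read_state();print(q2r(st["tcp_rot"]))
E
```

```text
[[ 0.6219 -0.0739  0.03  ]
 [ 0.6626 -0.2266  0.03  ]
 [ 0.5672 -0.253   0.03  ]
 [ 0.5264 -0.0967  0.03  ]] [ 0.59453425 -0.16256184  0.03      ] [np.float64(0.15802613790730327), np.float64(0.09904636964416973), np.float64(0.16154351369664655), np.float64(0.09816066996695824)]
yaw 14.758497208295525
(array([ 0.59355196, -0.16393629,  0.11777632]), [np.float64(0.000745919780201881), np.float64(0.0007459197802017644)])
[[ 9.16397628e-01  4.00268786e-01 -5.35508549e-04]
 [ 4.00269121e-01 -9.16396303e-01  1.56434098e-03]
 [ 1.35418811e-04 -1.64790590e-03 -9.99998633e-01]]
```

Module top at (0.594, -0.164, 0.118), against 0.117 expected. Housing is 158–162 × 98–99 mm (160 × 100 expected) with yaw 14.8°. Both match, so I'll move above it with tool y along housing x.

Call:
apply_moves:
  commands:
    - [[0.0295,0.032,0],[0,0,6.77],1]
    - [[0.0295,0.032,0],[0,0,6.77],1]
    - [[0.0295,0.032,0],[0,0,6.77],1]
    - [[0.0295,0.032,0],[0,0,6.77],1]
    - [[0.0295,0.032,0],[0,0,6.77],1]
    - [[0.0295,0.032,0],[0,0,6.77],1]
    - [[0.0295,0.032,0],[0,0,6.77],1]
    - [[0.0295,0.032,0],[0,0,6.77],1]

```text
clock: 0.9
tcp_pos: [0.477, -0.2922, 0.2309]
tcp_rot: [-0.0, 0.777, 0.63, -0.0]
force: [0.3, -0.7, 0.1]
grip_width: 1.0
grasp_force: 0.0
```

Call:
apply_moves:
  commands:
    - [[0.0295,0.032,0],[0,0,6.77],1]
    - [[0.0295,0.032,0],[0,0,6.77],1]
    - [[0.0295,0.032,0],[0,0,6.77],1]
    - [[0.0295,0.032,0],[0,0,6.77],1]
    - [[0,0,0],[0,0,0],1]
    - [[0,0,0],[0,0,0],1]

```text
clock: 1.5
tcp_pos: [0.5943, -0.1648, 0.2304]
tcp_rot: [-0.001, 0.609, 0.793, -0.0]
force: [-0.4, -0.9, -0.1]
grip_width: 0.994
grasp_force: 0.0
```

```bash
python3 - <<'E'
from h import *
st=r.read_state();im=save("wrist","pics/w1.png");M=q2r(st["tcp_rot"])
print(st["clock"],st["tcp_pos"],st["joint_positions"],M[:,1],M[:,2],st["force"])
C=cam("wrist",st);print(proj(C,[.594,-.1635,.117]))
E
```

```text
1.5 [ 0.59426248 -0.16479798  0.23042723] [-3.53449551e-01  1.77071308e-01  1.43830625e+00 -3.15908090e-04
  1.52772446e+00 -6.13841549e-01] [ 0.96628449  0.25747289 -0.00141561] [-1.52530636e-03  2.26339981e-04 -9.99998811e-01] [-0.39746845 -0.86929754 -0.08963633]
[322.0407246 192.890857 ]
```

View pics/w1.png

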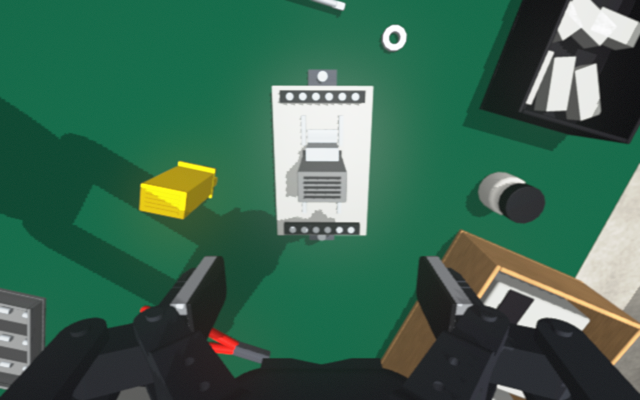

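The wrist view shows the slotted module top centred near (323,188), with the left clip's jaw behind it (above, in the image). It is well aligned. I'll refine on an enlarged crop.

```bash
python3 - <<'E'
from h import *
im=cv2.imread("pics/w1.png")[80:245,265:380]; cv2.imwrite("pics/c2.png",cv2.resize(im,None,fx=3.6,fy=3.6,interpolation=2))
E
```

```text
(no output)
```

View pics/c2.png

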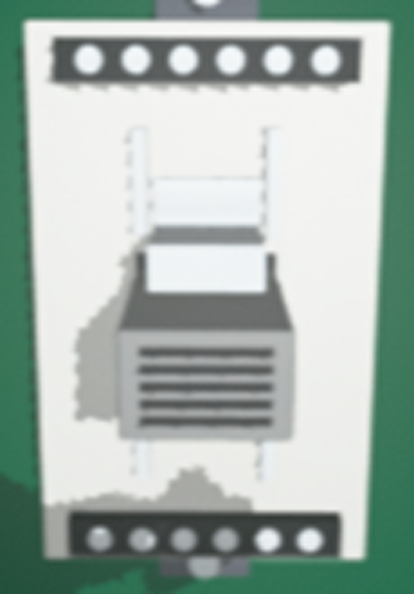

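The enlarged crop shows the module top's corners at (120,331), (292,329), (294,438) and (119,438), and the housing's at (24,22), (390,22), (365,558) and (46,556).

```bash
python3 - <<'E'
from h import *
st=r.read_state();C=cam("wrist",st);f=lambda x,y:(265+x/3.6,80+y/3.6)
for z,q in((.117,[(120,331),(292,329),(294,438),(119,438)]),(.03,[(24,22),(390,22),(365,558),(46,556)])):
    P=np.array([plane(C,f(*p),z) for p in q]); c=P.mean(0);print(c,[round(np.linalg.norm(P[i]-P[(i+1)%4]),4) for i in range(4)])
    v=P[0]+P[3]-P[1]-P[2]; w=P[0]+P[1]-P[2]-P[3];print([np.degrees(np.arctan2(a[1],a[0])) for a in(v,w)])
c=cv2.KMEANS_PP_CENTERS
T=cam("top");S=cam("side")
print(tri([ray(C,f(206,384)),ray(T,(385.4,179)),ray(S,(324.7,160.3))]))
a=np.degrees(np.arctan2(*q2r(st["tcp_rot"])[[1,0],1]));print("tool y",a)
E
```

```text
[ 0.59244489 -0.15969016  0.117     ] [np.float64(0.0381), np.float64(0.0254), np.float64(0.0398), np.float64(0.0249)]
[np.float64(-164.85343439563812), np.float64(105.11801779703511)]
[ 0.59267489 -0.15998242  0.03      ] [np.float64(0.1006), np.float64(0.1598), np.float64(0.1004), np.float64(0.1592)]
[np.float64(-165.38890046944093), np.float64(104.69766664155392)]
(array([ 0.59276486, -0.161556  ,  0.11908229]), [np.float64(0.0025413685726556933), np.float64(0.0023769735106850937), np.float64(0.0008345855621142433)])
tool y 14.814243289964839
```

Both the module and the housing give a centre of about (0.593, -0.161), with yaw 14.9° matching the tool's 14.8°. Descend and grip.

Call:
apply_moves:
  commands:
    - [[-0.001,0.0045,-0.03],[0,0,0],1]
    - [[0,0,-0.04],[0,0,0],1]
    - [[0,0,-0.04],[0,0,0],1]
    - [[0,0,-0.03],[0,0,0],1]
    - [[0,0,-0.012],[0,0,0],1]
    - [[0,0,0],[0,0,0],1]
    - [[0,0,0],[0,0,0],1]

```text
clock: 2.25
tcp_pos: [0.5939, -0.1624, 0.0811]
tcp_rot: [0.001, 0.61, 0.792, 0.0]
force: [-0.1, -0.6, 0.8]
grip_width: 1.001
grasp_force: 0.0
```

Call:
apply_moves:
  commands:
    - [[0,0,0],[0,0,0],0.6]
    - [[0,0,0],[0,0,0],0.4]
    - [[0,0,0],[0,0,0],0.2]
    - [[0,0,0],[0,0,0],0]
    - [[0,0,0],[0,0,0],0]
    - [[0,0,0],[0,0,0],0]
    - [[0,0,0],[0,0,0],0]

```text
clock: 2.95
tcp_pos: [0.5939, -0.1616, 0.0807]
tcp_rot: [0.001, 0.61, 0.793, 0.0]
force: [-0.6, -0.0, 6.1]
grip_width: 0.457
grasp_force: 59.8
```

```bash
python3 - <<'E'
from h import *
st=r.read_state();print({k:np.round(st[k],4) for k in("clock","tcp_pos","tcp_rot","force","torque","grip_width","grasp_force")})
save("wrist","pics/w2.png");save("side","pics/s2.png")
a=cv2.resize(cv2.imread("pics/s2.png")[110:230,270:390],(400,400),interpolation=2);b=cv2.resize(cv2.imread("pics/w2.png")[0:400,140:500],(360,400))
cv2.imwrite("pics/c3.png",np.hstack([a,b]))
E
```

```text
{'clock': np.float64(2.95), 'tcp_pos': array([ 0.5939, -0.1616,  0.0807]), 'tcp_rot': array([9.000e-04, 6.099e-01, 7.925e-01, 2.000e-04]), 'force': array([-0.634 , -0.0324,  6.0506]), 'torque': array([-0.045 ,  0.386 ,  0.0297]), 'grip_width': np.float64(0.4568), 'grasp_force': np.float64(59.7637)}
```

View pics/c3.png

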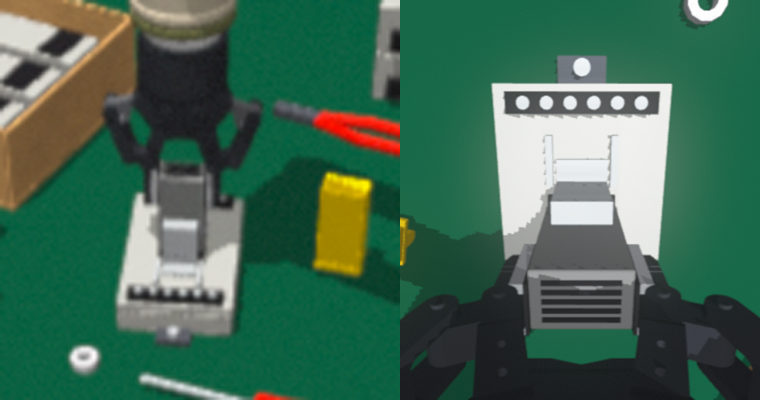

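The grip is good: 40 mm wide, 60 N, fingers clear of the clips. Now I'll lean it towards +y (left clip) about the pivot.

Call:
apply_moves:
  commands:
    - [[-0.00048,0.00181,0],[-1.934,-0.512,0],0]
    - [[-0.00048,0.00181,-0.0001],[-1.934,-0.512,0],0]
    - [[-0.00048,0.00181,-0.00016],[-1.934,-0.512,0],0]
    - [[-0.00048,0.0018,-0.00023],[-1.934,-0.512,0],0]
    - [[-0.00047,0.00179,-0.0003],[-1.934,-0.512,0],0]
    - [[-0.00024,0.0009,-0.00017],[-0.967,-0.256,0],0]
    - [[0,0,0],[0,0,0],0]
    - [[0,0,0],[0,0,0],0]

```text
clock: 3.85
tcp_pos: [0.5919, -0.1526, 0.0801]
tcp_rot: [0.078, 0.607, 0.789, -0.059]
force: [0.9, -5.0, 3.6]
grip_width: 0.459
grasp_force: 60.2
```

```bash
python3 - <<'E'
from h import *
st=r.read_state();print({k:np.round(st[k],4) for k in("tcp_pos","force","torque","grip_width","grasp_force")})
print("lean",np.degrees((R.from_matrix(q2r(st["tcp_rot"]))*R.from_matrix(q2r([9e-4,.6099,.7925,2e-4])).inv()).as_rotvec()))
im=save("wrist","pics/w3.png");save("side","pics/s3.png");save("top","pics/t3.png")
a=cv2.resize(cv2.imread("pics/s3.png")[130:220,295:355],(400,600),interpolation=2);b=cv2.resize(cv2.imread("pics/w3.png")[0:400,180:440],(390,600))
cv2.imwrite("pics/c4.png",np.hstack([a,b]))
E
```

```text
{'tcp_pos': array([ 0.5919, -0.1526,  0.0801]), 'force': array([ 0.9484, -4.9832,  3.6201]), 'torque': array([-0.9059, -0.1714, -0.0075]), 'grip_width': np.float64(0.4595), 'grasp_force': np.float64(60.1912)}
lean [-1.07479342e+01 -2.90434200e+00  1.68301899e-03]
```

View pics/c4.png

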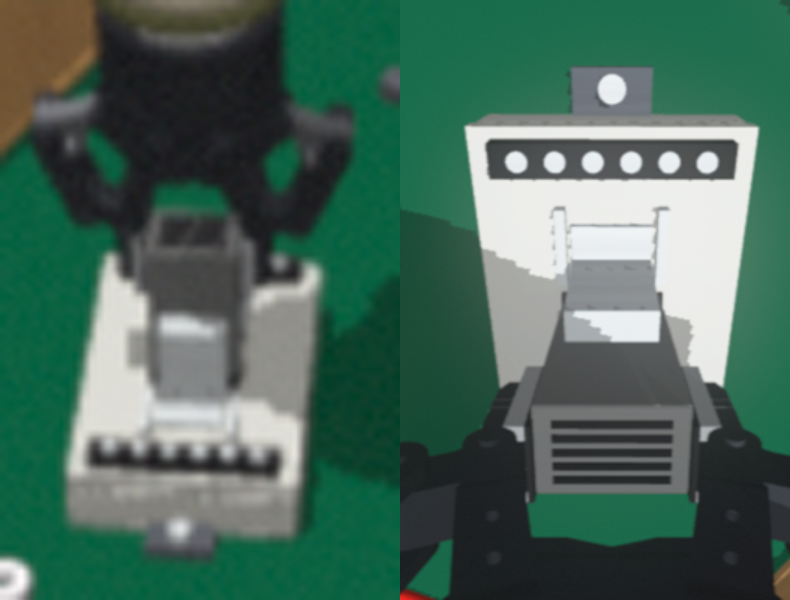

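Leaned 11.1°. In the wrist view the module tilts with the tool and its face pushes the left jaw, whose leg has slid along its guide. Next, back to upright and over to -y.

Call:
apply_moves:
  commands:
    - [[0.00024,-0.0009,0.00017],[0.967,0.256,0],0]
    - [[0.00047,-0.00179,0.0003],[1.934,0.512,0],0]
    - [[0.00048,-0.0018,0.00023],[1.934,0.512,0],0]
    - [[0.00048,-0.00181,0.00016],[1.934,0.512,0],0]
    - [[0.00048,-0.00181,0.0001],[1.934,0.512,0],0]
    - [[0.00048,-0.00181,0],[1.934,0.512,0],0]
    - [[0,0,0],[0,0,0],0]

```text
clock: 4.7
tcp_pos: [0.5942, -0.1619, 0.0806]
tcp_rot: [0.0, 0.61, 0.792, 0.001]
force: [-0.7, 1.1, 8.5]
grip_width: 0.461
grasp_force: 61.4
```

Call:
apply_moves:
  commands:
    - [[0.00048,-0.00181,0],[1.934,0.512,0],0]
    - [[0.00048,-0.00181,-0.0001],[1.934,0.512,0],0]
    - [[0.00048,-0.00181,-0.00016],[1.934,0.512,0],0]
    - [[0.00048,-0.0018,-0.00023],[1.934,0.512,0],0]
    - [[0.00047,-0.00179,-0.0003],[1.934,0.512,0],0]
    - [[0.00024,-0.0009,-0.00017],[0.967,0.256,0],0]
    - [[0,0,0],[0,0,0],0]
    - [[0,0,0],[0,0,0],0]

```text
clock: 5.5
tcp_pos: [0.5963, -0.1702, 0.0792]
tcp_rot: [-0.076, 0.607, 0.789, 0.059]
force: [-0.2, 3.1, 7.3]
grip_width: 0.463
grasp_force: 61.1
```

```bash
python3 - <<'E'
from h import *
st=r.read_state();print({k:np.round(st[k],4) for k in("clock","tcp_pos","force","torque","grip_width","grasp_force")})
print("lean",np.degrees((R.from_matrix(q2r(st["tcp_rot"]))*R.from_matrix(q2r([9e-4,.6099,.7925,2e-4])).inv()).as_rotvec()))
im=save("wrist","pics/w4.png");save("side","pics/s4.png");save("top","pics/t4.png")
a=cv2.resize(cv2.imread("pics/s4.png")[130:220,295:355],(400,600),interpolation=2);b=cv2.resize(cv2.imread("pics/w4.png")[0:400,180:440],(390,600))
cv2.imwrite("pics/c5.png",np.hstack([a,b]))
E
```

```text
{'clock': np.float64(5.5), 'tcp_pos': array([ 0.5963, -0.1702,  0.0792]), 'force': array([-0.1859,  3.1278,  7.2971]), 'torque': array([0.856 , 0.2058, 0.0451]), 'grip_width': np.float64(0.4626), 'grasp_force': np.float64(61.1304)}
lean [10.78783978  2.87597258  0.02817732]
```

View pics/c5.png

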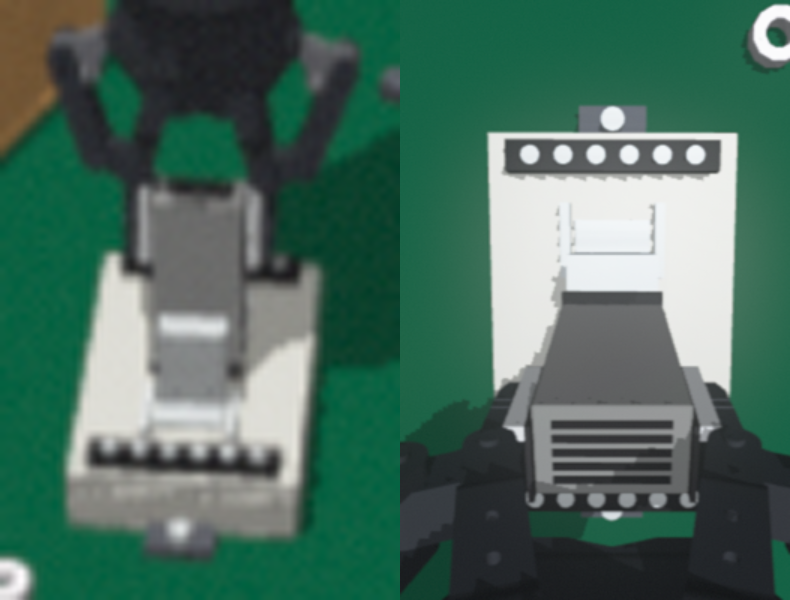

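Leaned 11° to -y. The left jaw stays back with a visible gap to the module (wrist crop row about 291–304). I'll check how far it moved, then return to upright.

```bash
python3 - <<'E'
from h import *
st=r.read_state();C=cam("wrist",st)
yh=np.array([-.256,.967]);c=np.array([.593,-.161])
for row in(255,291): print(row,(plane(C,((612-400)/1.5+180,row/1.5),.072)[:2]-c)@yh)
E
```

```text
255 0.03425148472802602
291 0.022433345103932915
```

Call:
apply_moves:
  commands:
    - [[-0.00024,0.0009,0.00017],[-0.967,-0.256,0],0]
    - [[-0.00047,0.00179,0.0003],[-1.934,-0.512,0],0]
    - [[-0.00048,0.0018,0.00023],[-1.934,-0.512,0],0]
    - [[-0.00048,0.00181,0.00016],[-1.934,-0.512,0],0]
    - [[-0.00048,0.00181,0.0001],[-1.934,-0.512,0],0]
    - [[-0.00048,0.00181,0],[-1.934,-0.512,0],0]
    - [[0,0,0],[0,0,0],0]
    - [[0,0,0],[0,0,0],0]

```text
clock: 6.45
tcp_pos: [0.5937, -0.1604, 0.0806]
tcp_rot: [0.0, 0.61, 0.793, 0.0]
force: [-2.1, 3.3, 8.8]
grip_width: 0.459
grasp_force: 61.1
```

The left jaw spans 22–34 mm (13–25 when closed), so it is about 9 mm out. Next is a gentle trial lift of 4 mm, then a few mm past the jam point at 5 mm, watching the force.

Call:
apply_moves:
  commands:
    - [[0,0,0.002],[0,0,0],0]
    - [[0,0,0.002],[0,0,0],0]
    - [[0,0,0.002],[0,0,0],0]
    - [[0,0,0.002],[0,0,0],0]
    - [[0,0,0],[0,0,0],0]

```text
clock: 6.95
tcp_pos: [0.5932, -0.1614, 0.0874]
tcp_rot: [0.0, 0.61, 0.792, 0.0]
force: [0.3, -0.5, -1.2]
grip_width: 0.456
grasp_force: 60.4
```

It is past 5 mm with only the module's weight on the wrist, so it's free. Continue up.

Call:
apply_moves:
  commands:
    - [[0,0,0.003],[0,0,0],0]
    - [[0,0,0.003],[0,0,0],0]
    - [[0,0,0.004],[0,0,0],0]
    - [[0,0,0.004],[0,0,0],0]
    - [[0,0,0.004],[0,0,0],0]
    - [[0,0,0.004],[0,0,0],0]
    - [[0,0,0],[0,0,0],0]

```text
clock: 7.65
tcp_pos: [0.5937, -0.1615, 0.1103]
tcp_rot: [0.001, 0.61, 0.792, 0.0]
force: [0.2, 0.7, -3.0]
grip_width: 0.459
grasp_force: 60.4
```

Call:
apply_moves:
  commands:
    - [[0,0,0.004],[0,0,0],0]
    - [[0,0,0.003],[0,0,0],0]
    - [[0,0,0.002],[0,0,0],0]
    - [[0,0,0],[0,0,0],0]
    - [[0,0,0],[0,0,0],0]
    - [[0,0,0],[0,0,0],0]
    - [[0,0,0],[0,0,0],0]

```text
clock: 8.35
tcp_pos: [0.5931, -0.1613, 0.1181]
tcp_rot: [-0.0, 0.61, 0.792, -0.0]
force: [0.4, 0.4, -1.7]
grip_width: 0.46
grasp_force: 60.4
```

```bash
python3 - <<'E'
from h import *
st=r.read_state();M=q2r(st["tcp_rot"]);print({k:np.round(st[k],4) for k in("clock","tcp_pos","force","torque","grip_width","grasp_force")},M[:,2])
im=save("wrist","pics/w5.png");save("side","pics/s5.png")
a=cv2.resize(cv2.imread("pics/s5.png")[125:215,295:355],(400,600),interpolation=2);b=cv2.resize(cv2.imread("pics/w5.png")[0:400,180:440],(390,600))
cv2.imwrite("pics/c6.png",np.hstack([a,b]))
E
```

```text
{'clock': np.float64(8.35), 'tcp_pos': array([ 0.5931, -0.1613,  0.1181]), 'force': array([ 0.3511,  0.426 , -1.721 ]), 'torque': array([-0.0297, -0.0083,  0.0358]), 'grip_width': np.float64(0.4595), 'grasp_force': np.float64(60.4089)} [-2.75128100e-04  1.32925750e-04 -9.99999953e-01]
```

View pics/c6.png

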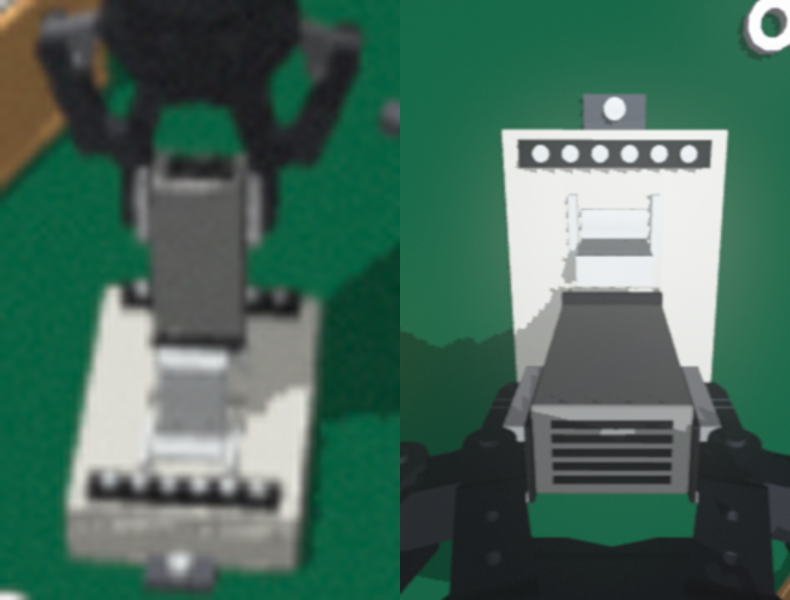

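The module is out, upright and over its socket. In the wrist view its top edge is unchanged from the time of the grip (row 270), so it hasn't slipped. It rose 37.5 mm, putting the foot about 29.5 mm above the housing top. Handing in.

```bash
python3 -c "
from h import *
print(r.hand_in())"
```

```text
the job is handed in; nothing more can be done
None
```

The tall module is free: I rocked it 11° each way to push the clips back, then lifted it; it is held upright over its socket, foot about 3 cm above the housing top, and handed in at about 8.5 s (left clip measured about 9 mm out, right clip judged only by the module lifting out freely).

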